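# Mesh-check the matching gear and pass it to the basket

### The arm

A 6-joint arm with a two-finger parallel gripper is mounted at the origin on the work surface. World frame = base frame: x ahead of the robot, y to its left, z up, the work surface at z = 0. Lengths are in m, angles in degrees, forces in N, time in s.
With the tool pointing down it reaches from about 0.25 to 0.725 m from the base axis. Payload 9.7 kg.
Tool frame: the origin (TCP) lies at the very end of the fingers, on their centre line; the grasp point (between the pads) lies 19 mm behind it (bot.grip_point_offset is the z of the grasp point in the tool frame, in m); z points along the fingers, x is the direction in which the jaws open and shut, and the axes are right-handed (so a half turn about z gives the same grasp; the last joint's range is limited). The gripper opens to 85 mm and grips with 20 to 120 N. Pads are 22 mm wide; open, the fingers measure 114 mm over their backs; the gripper's body (76 mm by 85 mm) begins 54 mm behind the grasp point. The pads swing forward as they close: fully open they stand 13 mm farther back than shut.
Start: joints at [72.995, 4.979, 10.078, 95.1, 0, 90], TCP at [0.161, 0.526, 0.231] pointing down, gripper open.
Joint ranges: [-179.16, 179.16], [-48.56, 103.87], [-65.8, 70.77], [-126.05, 130.52], [-82.76, 87.17], [-180, 180]. Speed limits (degrees/s): [127.2, 127.2, 147.25, 180, 180, 180].

### API

Orientations are given as [roll, pitch, yaw] about the fixed x, y, z axes, in that order (R = Rz(yaw) Ry(pitch) Rx(roll)).
In Python, from workcell import get_obs, viewer, job_done, bot gives the robot as it stands.
- The arm moves only by the shell command python3 -m handwheel 'ROWS' [FORCE]. ROWS is JSON, a list of rows, each a list of 5 numbers: the closure, from 0 (fully open) to 1 (shut), then the shift along the world's x, y, z in m, then the turn about the world's z in degrees. A call has 1 to 5 rows; each row is the pose to reach, as a shift and turn from the pose measured when the call began; what a row does not reach only later rows make up. A row lasts 1/10 s, in which the tool goes at most 50 mm and 8.59 degrees, less where a joint would pass 70% of its speed; a pose out of reach is approached as far as the arm can. A call with a gripper value outside its range is refused whole. The fingers move at their own pace and stop on an object; FORCE is the grip in N (left out, the last holds). Time passes only in rows, so rows that repeat a pose let the fingers close. It gives the time, the measured TCP pose, the force and the opening at its end, in the units of the state.
- get_obs(): the state, without advancing time (a new reading comes with each control period).
- viewer.camera(name): name is "scene" or "top" or "wrist"; returns a dict with "color" (480x640x3 uint8, blue, green, red), "K" (3x3 intrinsics, pixels), "dist_coeffs" ([k1, k2, p1, p2, k3] as OpenCV has them; the pictures are not rectified), "origin" and "orientation" of the camera in the world. Camera axes: x right, y down, z forward; pixel columns grow to the right and rows downward; lengths in m; the calibration is good to about 2 mm. A picture is of the moment at which its call begins. There is no depth.
- job_done(): hands the job in, once; it reports no verdict.
The state is a dict: "time": time; "q": joint angles; "qd": joint speeds; "joint_efforts": joint torques, N m; "ee_pos": TCP position; "tcp_rot": TCP orientation; "wrist_force": force on the tool from outside, world axes, zero at the start; "torque": the same for the moment, N m; "opening": finger opening in m.
Only numpy, scipy, OpenCV 4.12 (cv2) and the standard library are available. Lean on these libraries where they do the work, as an engineer would, in place of code of your own. Each camera call takes 0.05 s, during which the arm holds its last target.

### The job

Pick the black gear with as many teeth as the steel master gear, set it fully down on the free post of the test stand, in mesh with the master, and let go. Take it again by its crank handle and wind it until the master, turning clockwise seen from above, has its pointer at the index pin; do not push the stand or the master with the gripper. Then lift the gear off and lower it flat, crank up, onto the floor of the yellow basket before letting go, with the pointer left at the pin and the other gears and parts left where they are.

Things in the scene. Friction and masses are not known exactly. Their poses are not given: they have to be found in the camera images.
- gear12_mid (a point): The wanted gear: black plastic, 12 teeth, about 0.27 kg. Tip diameter 107 mm, root diameter 82 mm, toothed disc 20 mm thick; on it a round hub of diameter 36 mm, its top 48 mm above the underside; through bore 20 mm. Starts flat on the bench, crank up. This point: on the axis, 24 mm above the underside; z along the axis (up), x towards the crank handle.
- gear12_foot (a point): Centre of the underside of the 12-tooth gear, same axes. A tooth centre lies on +x and the teeth follow every 30 degrees; the teeth are bevelled by 4 mm at both faces.
- gear12: The 12-tooth gear with its crank handle; origin at the centre of its underside, same axes.
- crank12: Crank handle of the 12-tooth gear: upright round steel pin, diameter 14 to 15 mm, 30 mm from the gear's axis, its top 80 mm above the gear's underside. Origin on the handle's axis where it leaves the disc, 60 mm below its top. z up along the handle; it spins freely on itself, so its x and y mean nothing. Pressing down on it makes the gear drag.
- gear9_mid (a point): Gear with 9 teeth, not wanted; other sizes, crank, point and axes like the 12-tooth gear's.
- gear16_mid (a point): Gear with 16 teeth, not wanted; other sizes, crank, point and axes like the 12-tooth gear's.
- stand: Test stand fixed to the bench: grey base plate 250 x 140 x 15 mm (x from -75 to 175 mm, y from -70 to 70 mm about this origin), with a free steel post at the origin and the master gear on its own axis at x = 97 mm. Origin on the post's axis at the bench top; z up, x towards the master gear.
- post_foot (a point): Foot of the free post, on its axis at the top of a brass collar (diameter 36 mm, 3 mm high) on the plate, 18 mm above the bench; axes of the stand. The post has a diameter of 17 mm and rises 44 mm above this point, the last 8 mm a cone. A gear fully down on the post rests with its underside on the collar, at this point.
- master_center (a point): Centre of the underside of the steel master gear, 18 mm above the bench, 97 mm from the post. It has 12 teeth and the same tip and root diameters and 20 mm thickness as the wanted gear. One tooth centre lies under its pointer and the teeth follow every 30 degrees.
- master (a joint): Master gear's angle (rad), clockwise from above positive; turns easily, stays where left. 0: pointer along the stand's +y; 2.4: pointer at the index pin. The wanted gear goes down in mesh when its yaw from the stand's x is this value + 15 deg (+ any multiple of 30 deg), play about 3 deg either way. Ratio 1: that gear turns as far, the other way (counterclockwise).
- pointer_tip (a point): Outer end of the master's pointer, a dark raised bar on its top face reaching 36 mm from its axis.
- index_pin (a point): Top of the index pin, a fixed steel pin of diameter 9 mm and 36 mm high on the plate, 64 mm from the master's axis.
- basket_floor (a point): Centre of the inner floor of the yellow basket, 5 mm above the bench; the fixed basket is 200 (x) x 220 (y) mm outside, walls 5 mm thick and 55 mm high from the bench, with a rim about 10 mm outward all round.
- block1: Bystander: black slotted rubber block 58 x 44 x 22 mm; origin under its centre.
- block2: Bystander: another such block.
- bracket: Bystander: steel bracket, foot 70 x 45 mm with an upright flange 53 mm high; origin under its centre.
- driver: Bystander: screwdriver 190 mm long, lying.
There are look-alikes about, which are no part of the job. Leave any turquoise look-alike of the gear12 alone.

How it is judged (in metres and radians):
On the way, in this order (a step that is already met when the one before it is completed fails the run):
1. the 12-tooth gear stands fully down on the free post, in mesh with the master, and is let go (horizontal distance between gear12_foot and post_foot below 0.005 m and z of gear12_foot in the frame of post_foot below 0.004 m and angle between gear12_foot's own z axis and vertical below 0.08 rad and contact force between the fingers and gear12 below 0.1 N), for 0.2 s.
2. it is taken by its crank handle (horizontal distance between gear12_foot and post_foot below 0.005 m and z of gear12_foot in the frame of post_foot below 0.006 m and contact force between the fingers and crank12 above 0.3 N and value of joint master below 2 rad), for 0.05 s.
3. the pair has been wound, gear still down on the post, until the master's pointer is at the index pin (horizontal distance between gear12_foot and post_foot below 0.006 m and z of gear12_foot in the frame of post_foot below 0.006 m and value of joint master between 2.2 and 2.6 rad), for 0.2 s.
4. the gear is down on the basket floor while still held (contact force between the fingers and gear12 above 0.3 N and z of gear12_foot in the frame of basket_floor below 0.015 m and horizontal distance between gear12_foot and basket_floor below 0.09 m), for 0.05 s.
At the end, for the whole second after the job is handed in: The 12-tooth gear lies flat (within 0.1 rad), crank up, at rest on the floor of the yellow basket, released; the master's pointer is at the index pin (joint 2.4 within 0.25 rad); the 9- and 16-tooth gears are within 30 mm of where they were (horizontal distance between gear12_foot and basket_floor below 0.09 m and z of gear12_foot in the frame of basket_floor below 0.006 m and angle between gear12_foot's own z axis and vertical below 0.1 rad and linear speed of gear12 below 0.02 m/s and value of joint master between 2.15 and 2.65 rad and distance of each of gear9_mid, gear16_mid from where it was at the start of the episode below 0.03 m); the robot touches nothing.
It fails at once if another gear is moved by more than 30 mm (distance of any of gear9_mid, gear16_mid from where it was at the start of the episode above 0.03 m).
It fails at once if a bystander part is moved by more than 30 mm (distance of any of block1, block2, bracket, driver from where it was at the start of the episode above 0.03 m).
It fails at once if the gripper or arm pushes the stand or the master with more than 5 N (contact force between any of the fingers, the arm and stand above 5 N).
It also fails if it takes over 67 s, if anything falls off the work surface, if the arm or the gripper's body presses on something with over 40 N, if the wrist force passes 120 N, or if a joint passes its speed limit or range.

## Working session

There is one attempt and no reset: what is moved stays moved. The work goes in short steps, Python scripts to look and compute and a shell command to move; the robot and the scene stay as the last step left them, time stands still between calls to the robot, and variables do not carry over. Pictures are saved under pics/ and viewed, and the job is handed in when it is done.

```bash
mkdir -p pics; ls; python3 - <<'E'
from workcell import get_obs, viewer, bot
import cv2
print(get_obs()); print(bot.grip_point_offset)
for n in ("scene","top","wrist"):
    c=viewer.camera(n); cv2.imwrite(f"pics/{n}0.png",c["color"])
    print(n,c["K"],c["dist_coeffs"],c["origin"],c["orientation"])
E
```

```text
pics
{'time': 0.0, 'q': array([ 7.29960239e+01,  5.01071142e+00,  1.00336448e+01,  9.50985938e+01,
       -3.89498013e-04,  8.99991067e+01]), 'qd': array([ 0.12420591, -0.07566445,  0.03615743, -0.08239167, -0.08166356,
       -0.10250466]), 'joint_efforts': array([-1.12399139e-03, -5.20392931e+01,  4.64800429e+01,  1.64735690e-02,
       -1.38005812e-04,  2.61610791e-05]), 'ee_pos': array([0.16077624, 0.52573826, 0.23057954]), 'tcp_rot': array([1.79999612e+02, 7.56604210e-02, 7.29969173e+01]), 'wrist_force': array([-0.52003045, -0.06599177,  0.10037211]), 'torque': array([-0.0085863 , -0.01928142,  0.02379218]), 'opening': 0.08549648832844531}
-0.0187
scene [[540.06869937   0.         317.87234132]
 [  0.         540.06869937 235.60170924]
 [  0.           0.           1.        ]] [-0.00880927  0.          0.          0.          0.        ] [1.16253252 0.54105319 0.98016866] [-136.5157594    -0.27627806  136.93664368]
top [[500.45820034   0.         317.24900829]
 [  0.         500.45820034 241.78059658]
 [  0.           0.           1.        ]] [-0.07979048  0.          0.          0.          0.        ] [ 0.41091067 -0.09467226  1.43437485] [-174.32882919    0.4664424   -88.90961153]
wrist [[387.73163938   0.         320.7552533 ]
 [  0.         387.73163938 231.67479704]
 [  0.           0.           1.        ]] [-0.05496253  0.          0.          0.          0.        ] [0.08785623 0.54913374 0.37299402] [1.62542607e+02 8.71432770e-02 7.30100084e+01]
```

View pics/top0.png

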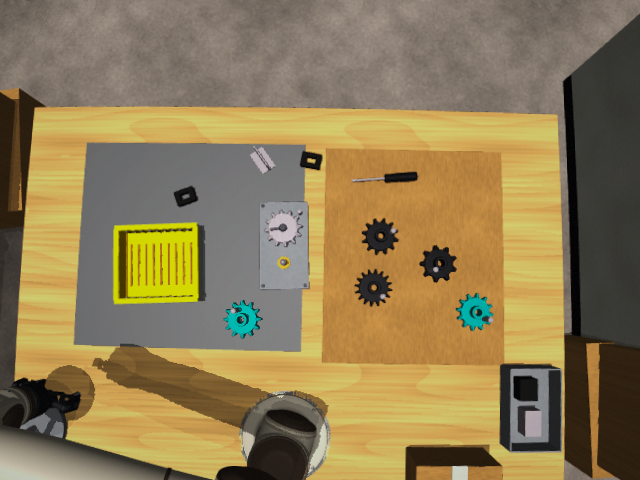

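View pics/scene0.png

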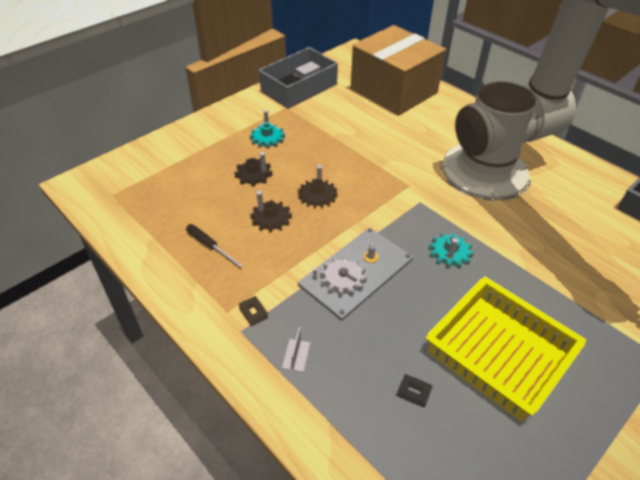

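View pics/wrist0.png

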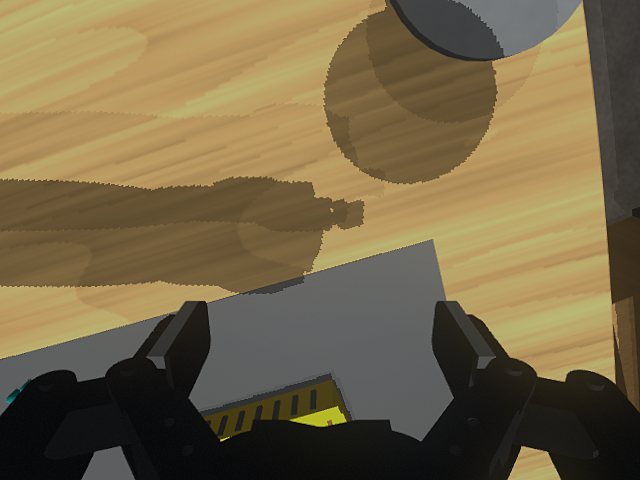

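```bash
python3 - <<'E'
import cv2, numpy as np
t=cv2.imread("pics/top0.png")
a=cv2.resize(t[205:315,345:470],None,fx=6,fy=5.4,interpolation=cv2.INTER_CUBIC)
a=cv2.convertScaleAbs(a,alpha=1.4,beta=40)
a=cv2.resize(t[205:315,345:470],None,fx=5.4,fy=5.4,interpolation=cv2.INTER_CUBIC); a=cv2.convertScaleAbs(a,alpha=1.4,beta=40)
cv2.imwrite("pics/gears.png",a)
b=cv2.resize(t[195:295,250:320],None,fx=5.8,fy=5.8,interpolation=cv2.INTER_CUBIC)
cv2.imwrite("pics/stand.png",b)
E
```

```text
(no output)
```

View pics/gears.png

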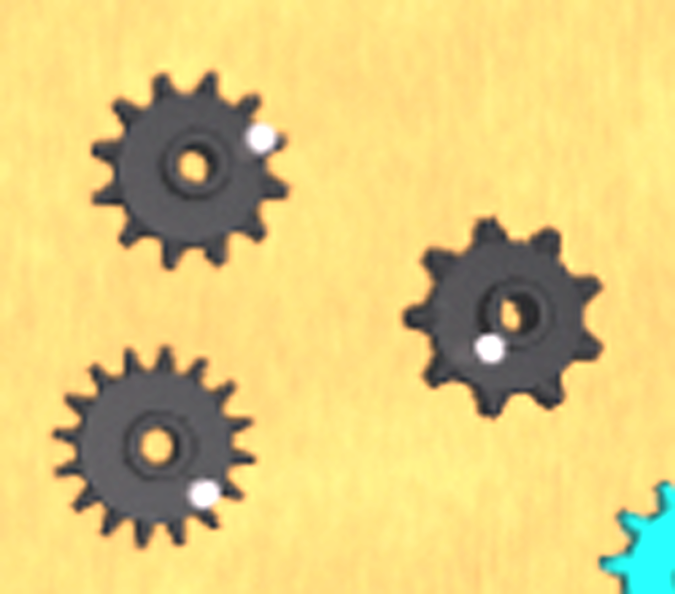

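View pics/stand.png

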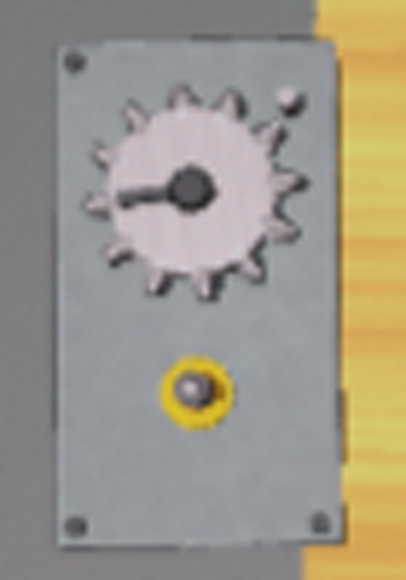

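```bash
cat > h.py <<'E'
import cv2, numpy as np
from scipy.spatial.transform import Rotation as Ro
from workcell import get_obs, viewer, bot
def cam(n):
    c=viewer.camera(n); c["R"]=Ro.from_euler("xyz",c["orientation"],degrees=True).as_matrix(); return c
def p2w(c,px,z):
    px=np.array(px,float).reshape(-1,1,2)
    u=cv2.undistortPoints(px,c["K"],np.array(c["dist_coeffs"])).reshape(-1,2)
    d=np.c_[u,np.ones(len(u))]@c["R"].T
    o=np.array(c["origin"]); s=(z-o[2])/d[:,2]
    return o+d*s[:,None]
def w2p(c,P):
    P=np.array(P,float).reshape(-1,3)
    rv=cv2.Rodrigues(c["R"].T)[0]; tv=-c["R"].T@np.array(c["origin"])
    return cv2.projectPoints(P,rv,tv,c["K"],np.array(c["dist_coeffs"]))[0].reshape(-1,2)
E
python3 - <<'E'
from h import *
c=cam("top")
g=lambda x,y:(345+x/5.4,205+y/5.4)
s=lambda x,y:(250+x/5.8,195+y/5.8)
def pr(n,p,z): print(n,p2w(c,p,z)[0].round(4))
pr("g12 hubtop",g(194,165),.048); pr("g12 handle",g(262,138),.08)
pr("g12 disc",g(190,170),.02)
pr("g9 hub",g(514,312),.048); pr("g16 hub",g(158,446),.048)
pr("post top",s(193,388),.062); pr("collar",s(196,394),.018)
pr("master boss",s(190,188),.045);pr("pointer tip",s(122,198),.042);pr("pin",s(290,98),.051)
pr("bask rim TL",(114,224),.055);pr("BR",(204,303),.055)
pr("TR",(204,223),.055);pr("BL",(114,303),.055)
E
```

```text
g12 hubtop [ 0.569 -0.258  0.048]
g12 handle [ 0.5797 -0.2885  0.08  ]
g12 disc [ 0.5695 -0.2592  0.02  ]
g9 hub [ 0.4959 -0.4237  0.048 ]
g16 hub [ 0.4241 -0.2406  0.048 ]
post top [0.4897 0.0114 0.062 ]
collar [0.4893 0.0132 0.018 ]
master boss [0.5873 0.0166 0.045 ]
pointer tip [0.5822 0.0497 0.042 ]
pin [ 0.6311 -0.031   0.051 ]
bask rim TL [0.5877 0.4948 0.055 ]
BR [0.3724 0.228  0.055 ]
TR [0.5947 0.2369 0.055 ]
BL [0.3659 0.4822 0.055 ]
```

```bash
python3 -m handwheel '[[0,0.022,-0.042,0,-3],[0,0.044,-0.084,0,-6],[0,0.066,-0.126,0,-9],[0,0.088,-0.168,0,-12],[0,0.11,-0.21,0,-15]]' 40
python3 -m handwheel '[[0,0.022,-0.042,0,-3],[0,0.044,-0.084,0,-6],[0,0.066,-0.126,0,-9],[0,0.088,-0.168,0,-12],[0,0.11,-0.21,0,-15]]'
python3 -m handwheel '[[0,0.022,-0.042,0,-3],[0,0.044,-0.084,0,-6],[0,0.066,-0.126,0,-9],[0,0.088,-0.168,0,-12],[0,0.11,-0.21,0,-15]]'
```

```text
time: 0.7
ee_pos: [0.2711, 0.3141, 0.2307]
tcp_rot: [180.0, 0.0, 57.9]
wrist_force: [0.8, -0.2, 0.1]
opening: 0.0854
time: 1.2
ee_pos: [0.3816, 0.1022, 0.2309]
tcp_rot: [180.0, -0.0, 42.8]
wrist_force: [1.4, 1.3, -0.0]
opening: 0.0853
time: 1.7
ee_pos: [0.492, -0.1099, 0.2308]
tcp_rot: [180.0, -0.0, 27.6]
wrist_force: [1.5, 0.7, 0.1]
opening: 0.0854
```

```bash
python3 -m handwheel '[[0,0.02,-0.038,0,-2],[0,0.04,-0.076,0,-4],[0,0.06,-0.114,0,-6],[0,0.077,-0.148,0,-8],[0,0.077,-0.148,0,-8]]'
python3 - <<'E'
from h import *
c=cam("wrist"); cv2.imwrite("pics/w1.png",c["color"])
np.save("w1.npy",{k:c[k] for k in("K","dist_coeffs","origin","R")},allow_pickle=True)
print(get_obs()["ee_pos"],w2p(c,[.569,-.258,.048]))
E
```

```text
time: 2.2
ee_pos: [0.5699, -0.2615, 0.2281]
tcp_rot: [-179.9, 0.1, 19.4]
wrist_force: [0.6, 0.0, -1.0]
opening: 0.0854
[ 0.56921214 -0.25968543  0.22887075] [[320.91090391 200.73467823]]
```

View pics/w1.png

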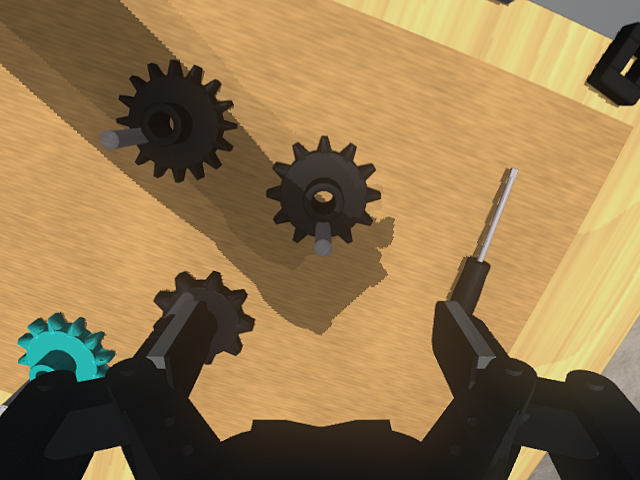

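```bash
python3 - <<'E'
from h import *
t=cv2.imread("pics/w1.png")
a=cv2.resize(t[125:265,255:395],None,fx=4.2,fy=4.2,interpolation=cv2.INTER_CUBIC); a=cv2.convertScaleAbs(a,alpha=2,beta=30)
cv2.imwrite("pics/w1c.png",a)
E
```

```text
(no output)
```

View pics/w1c.png

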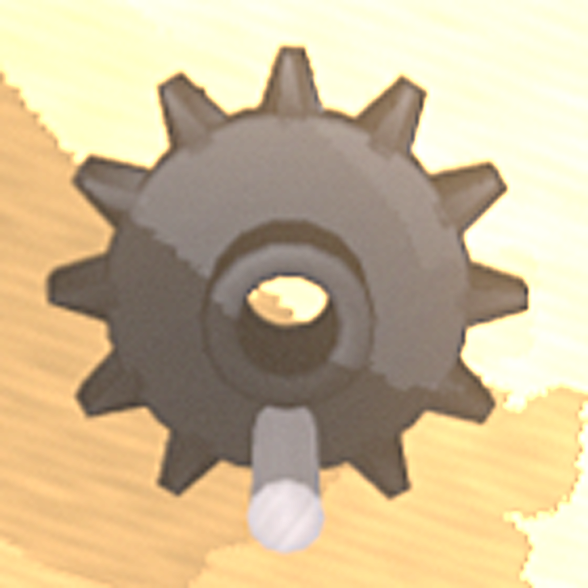

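```bash
python3 - <<'E'
from h import *
c=np.load("w1.npy",allow_pickle=True).item()
f=lambda x,y:(255+(x+.5)/4.2-.5,125+(y+.5)/4.2-.5)
h=p2w(c,f(289,325),.048)[0]; k=p2w(c,f(285,516),.08)[0]
d=k-h; print(h,k,np.hypot(d[0],d[1]),np.degrees(np.arctan2(d[1],d[0])))
print("disc left/right teeth mid", p2w(c,f(48,288),.02)[0],p2w(c,f(528,292),.02)[0], p2w(c,f(292,47),.02)[0])
t=cv2.imread("pics/w1.png")
yaw=np.arctan2(d[1],d[0])
for r,z,n in((.0535,.016,360),(.018,.048,360),(.041,.02,360)):
    th=np.linspace(0,2*np.pi,n)
    P=np.c_[h[0]+r*np.cos(th),h[1]+r*np.sin(th),0*th+z]
    cv2.polylines(t,[np.int32(w2p(c,P)*16)],True,(0,255,0),1,cv2.LINE_AA,4)
for i in range(12):
    th=yaw+i*np.pi/6
    P=[[h[0]+r*np.cos(th),h[1]+r*np.sin(th),.02] for r in(.04,.06)]
    cv2.polylines(t,[np.int32(w2p(c,P)*16)],False,(0,0,255),1,cv2.LINE_AA,4)
cv2.imwrite("pics/w1o.png",cv2.convertScaleAbs(cv2.resize(t[125:265,255:395],None,fx=4.2,fy=4.2,interpolation=cv2.INTER_CUBIC),alpha=2,beta=20))
E
```

```text
[ 0.57138809 -0.25832616  0.048     ] [ 0.58043547 -0.28654291  0.08      ] 0.02963173390209695 -72.22213813987787
disc left/right teeth mid [ 0.52108568 -0.27411035  0.02      ] [ 0.62060148 -0.23993527  0.02      ] [ 0.5542773  -0.20779362  0.02      ]
```

View pics/w1o.png

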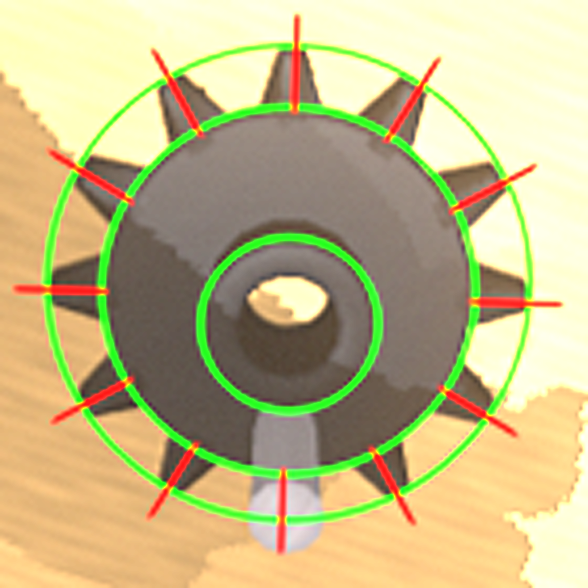

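```bash
python3 -m handwheel '[[0,0.002,0.0015,-0.03,-0.6],[0,0.002,0.0015,-0.06,-0.6],[0,0.002,0.0015,-0.09,-0.6],[0,0.002,0.0015,-0.12,-0.6],[0,0.002,0.0015,-0.12,-0.6]]' 60
python3 - <<'E'
from h import *
c=cam("wrist"); cv2.imwrite("pics/w2.png",c["color"])
o=get_obs();print(o["ee_pos"],o["tcp_rot"])
E
```

```text
time: 2.75
ee_pos: [0.569, -0.2564, 0.1049]
tcp_rot: [-179.7, 0.4, 19.0]
wrist_force: [-0.4, 0.1, -0.6]
opening: 0.0851
[ 0.57000415 -0.25692054  0.10780033] [-179.7909233     0.22631725   18.95537564]
```

View pics/w2.png

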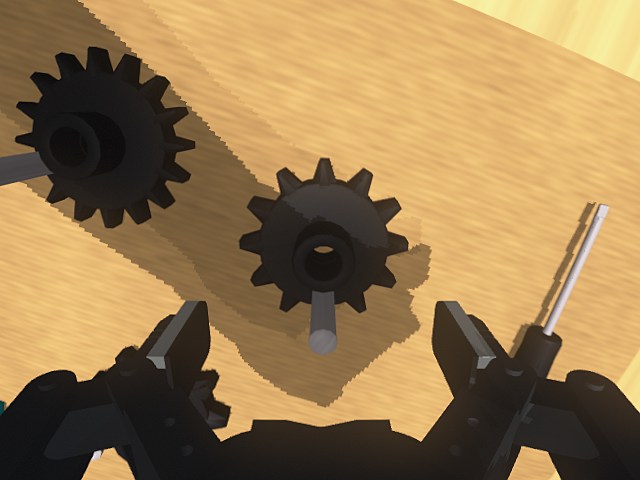

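```bash
python3 -m handwheel '[[0,0.001,-0.001,-0.03,0],[0,0.001,-0.001,-0.06,0],[0,0.001,-0.001,-0.075,0],[0,0.001,-0.001,-0.086,0],[0,0.001,-0.001,-0.086,0]]'
python3 -m handwheel '[[0.3,0,0,0,0],[0.5,0,0,0,0],[0.6,0,0,0,0],[0.7,0,0,0,0],[0.7,0,0,0,0]]'
python3 - <<'E'
from h import *
c=cam("wrist"); cv2.imwrite("pics/w3.png",c["color"])
o=get_obs();print(o["ee_pos"],o["tcp_rot"],o["wrist_force"],o["opening"])
E
```

```text
time: 3.3
ee_pos: [0.5709, -0.2577, 0.0218]
tcp_rot: [-179.8, 0.2, 19.0]
wrist_force: [-0.3, -0.3, 0.2]
opening: 0.0853
time: 3.8
ee_pos: [0.5715, -0.258, 0.023]
tcp_rot: [-179.8, 0.2, 19.0]
wrist_force: [-0.2, 0.5, 5.5]
opening: 0.0335
[ 0.57145712 -0.25800818  0.022932  ] [-1.79836541e+02  1.78586601e-01  1.89629505e+01] [-0.02109759  0.65605337  5.34452189] 0.033254460919659785
```

View pics/w3.png

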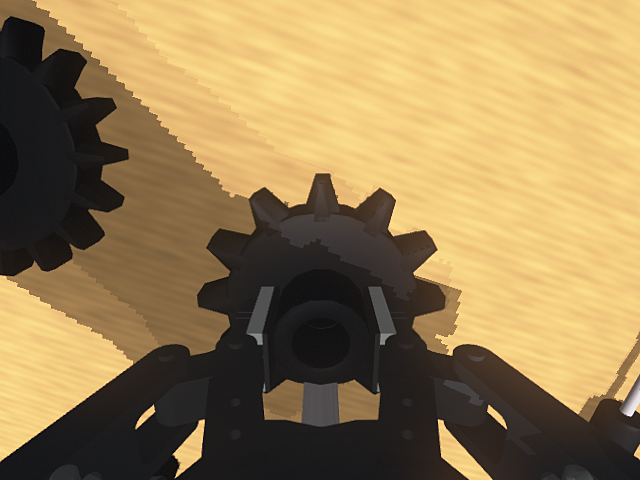

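```bash
python3 -m handwheel '[[0.8,0,0,0.01,0],[0.8,0,0,0.05,0],[0.8,0,0,0.09,0],[0.8,0,0,0.14,0],[0.8,0,0,0.18,0]]'
python3 -m handwheel '[[0.8,0,0.04,0.02,0],[0.8,0,0.08,0.02,0],[0.8,0,0.09,0.02,0],[0.8,0,0.09,0.02,0],[0.8,0,0.09,0.02,0]]'
python3 - <<'E'
from h import *
c=cam("wrist"); cv2.imwrite("pics/w4.png",c["color"])
np.save("w4.npy",{k:c[k] for k in("K","dist_coeffs","origin","R")},allow_pickle=True)
o=get_obs();print(o["ee_pos"],o["tcp_rot"],o["wrist_force"],o["opening"])
print(w2p(c,[[.489,.0125,.062],[.587,.0166,.045]]))
E
```

```text
time: 4.35
ee_pos: [0.5712, -0.2579, 0.2063]
tcp_rot: [-179.9, 0.1, 19.0]
wrist_force: [2.2, -1.3, -2.1]
opening: 0.0333
time: 4.85
ee_pos: [0.5711, -0.1684, 0.2261]
tcp_rot: [-179.9, 0.1, 19.0]
wrist_force: [-0.2, -0.7, -1.5]
opening: 0.0337
[ 0.57108417 -0.16876488  0.22596269] [-1.79893696e+02  1.52383913e-01  1.89313079e+01] [-0.72192415 -0.00161781 -1.03579118] 0.03348660135626433
[[293.17973742 -69.40785589]
 [421.51934383 -16.48760679]]
```

View pics/w4.png

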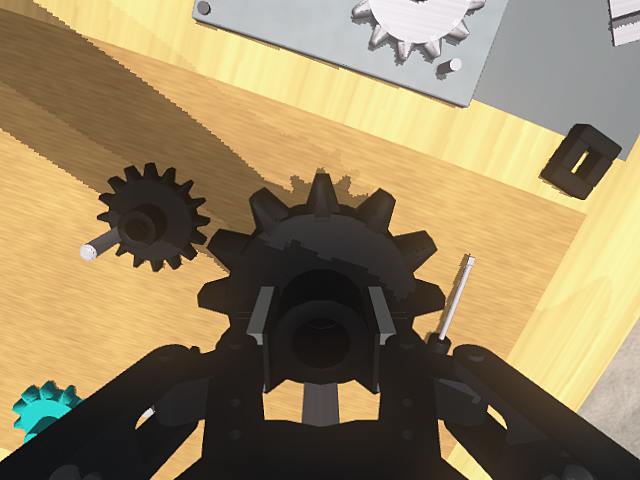

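```bash
python3 -m handwheel '[[0.8,0,0.04,0,0],[0.8,0,0.08,0,0],[0.8,-0.01,0.1,0,0],[0.8,-0.01,0.1,0,0],[0.8,-0.01,0.1,0,0]]'
python3 - <<'E'
from h import *
c=cam("wrist"); cv2.imwrite("pics/w5.png",c["color"])
np.save("w5.npy",{k:c[k] for k in("K","dist_coeffs","origin","R")},allow_pickle=True)
o=get_obs();print(o["ee_pos"],o["tcp_rot"],o["wrist_force"],o["opening"])
print(w2p(c,[[.489,.0125,.062],[.587,.0166,.045]]))
E
```

```text
time: 5.4
ee_pos: [0.5611, -0.0696, 0.2258]
tcp_rot: [-179.9, 0.2, 18.9]
wrist_force: [0.2, -0.5, -2.8]
opening: 0.0333
[ 0.56123367 -0.06991937  0.22571958] [-1.79906803e+02  1.74105239e-01  1.88720044e+01] [ 0.53583886 -0.72052921 -2.51180881] 0.033534709891013925
[[264.65316251  77.80030718]
 [385.95477446 116.31306914]]
```

View pics/w5.png

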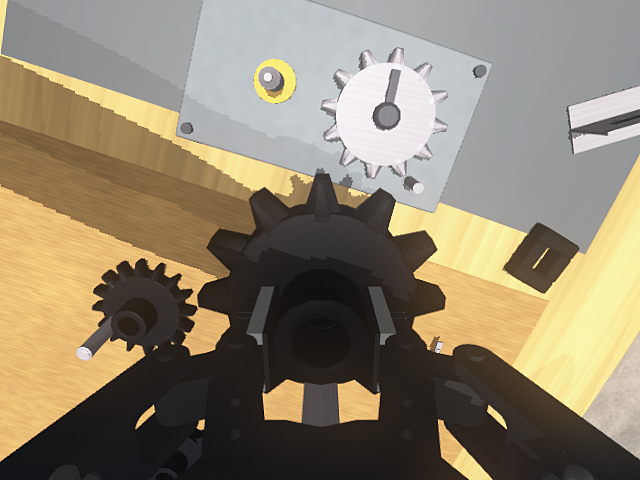

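```bash
python3 - <<'E'
from h import *
t=cv2.imread("pics/w5.png")
cv2.imwrite("pics/w5c.png",cv2.resize(t[35:195,240:460],None,fx=3.6,fy=3.6,interpolation=cv2.INTER_CUBIC))
E
```

```text
(no output)
```

View pics/w5c.png

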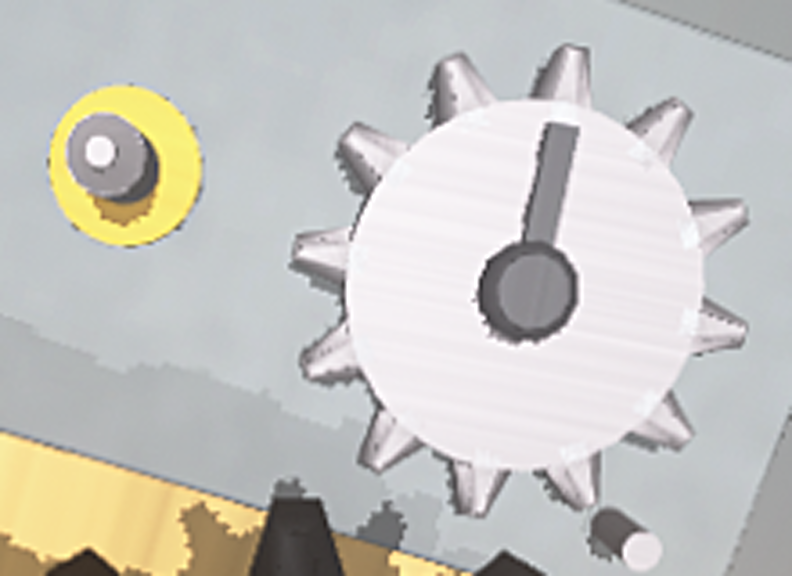

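```bash
python3 - <<'E'
from h import *
from scipy.optimize import least_squares
c=np.load("w5.npy",allow_pickle=True).item()
f=lambda x,y:(240+(x+.5)/3.6-.5,35+(y+.5)/3.6-.5)
P=lambda x,y,z:p2w(c,f(x,y),z)[0]
post=P(100,151,.062);col=P(126,166,.018);m=P(524,284,.038);pin=P(643,551,.051)
for z in(.038,.042): 
    t=P(565,124,z); d=t-m; print("tip",z,np.hypot(*d[:2]),np.degrees(np.arctan2(d[1],d[0])))
print(post,col,m,pin)
s=m-(post+col)/2; print(np.hypot(*s[:2]),np.degrees(np.arctan2(s[1],s[0])))
d=pin-m; print("pin",np.hypot(*d[:2]),np.degrees(np.arctan2(d[1],d[0])))
# teeth tips (outer edge mid at mid height ~ .034 top bevel start)
T=[(455,58),(572,47),(682,103),(746,216),(744,335),(682,440),(582,500),(476,508),(375,462),(307,370),(295,252),(350,132)]
for q in T:
    w=P(*q,.034); d=w-m; a=np.degrees(np.arctan2(d[1],d[0])); print(round(np.hypot(*d[:2]),4),round(a,1),round(a%30,1))
# plate corners
cors=[(197,-10),(0,0)]
E
python3 - <<'E'
import sys; sys.path.insert(0,'.')
import os; os.chdir('.')
from h import *
c=np.load("w5.npy",allow_pickle=True).item()
# plate edge lines in full image: bottom edge from (178,135) to (434,212); right edge (491,64)-(434,212)
a=p2w(c,[(178,135),(434,212),(491,64)],.015); print(a)
d=a[1]-a[0];print(np.degrees(np.arctan2(d[1],d[0])),np.hypot(*d[:2])); d=a[2]-a[1];print(np.degrees(np.arctan2(d[1],d[0])),np.hypot(*d[:2]))
E
```

```text
tip 0.038 0.03518834970907918 96.39895976257705
tip 0.042 0.0346530961558266 97.42028923133337
[0.49070163 0.01397553 0.062     ] [0.49085844 0.01420879 0.018     ] [0.58668222 0.01873204 0.038     ] [ 0.63254064 -0.02798304  0.051     ]
0.09601436065188138 2.769887412216751
pin 0.06546214581667424 -45.53018697523804
0.0512 128.0 8.0
0.0517 98.8 8.8
0.0524 67.8 7.8
0.0532 35.8 5.8
0.0538 7.0 7.0
0.0535 -22.7 7.3
0.0527 -52.4 7.6
0.0527 -80.4 9.6
0.0527 -109.9 10.1
0.0531 -139.4 10.6
0.0526 -168.6 11.4
0.0516 159.4 9.4
[[ 0.42158043 -0.05698914  0.015     ]
 [ 0.66664223 -0.04807931  0.015     ]
 [ 0.66097709  0.08849499  0.015     ]]
2.0822135153509826 0.2452237145323492
92.37528288272257 0.13669174125752837
```

```bash
python3 - <<'E'
from h import *
c=np.load("w5.npy",allow_pickle=True).item()
o=get_obs(); R=Ro.from_euler("xyz",o["tcp_rot"],degrees=True).as_matrix(); p=o["ee_pos"]
t=cv2.imread("pics/w5.png"); t=cv2.convertScaleAbs(t,alpha=2.5,beta=20)
def W(x,y,h): # gear coords: h above underside; tcp at .0225
    return p+R@np.array([x,y,.0225-h])
th=np.linspace(0,2*np.pi,200)
for r,h in((.018,.048),(.0535,.016),(.041,.02),(.010,.048)):
    cv2.polylines(t,[np.int32(w2p(c,[W(r*np.cos(a),r*np.sin(a),h) for a in th])*16)],True,(0,255,0),1,cv2.LINE_AA,4)
for i in range(12):
    a=i*np.pi/6
    cv2.polylines(t,[np.int32(w2p(c,[W(r*np.cos(a),r*np.sin(a),.02) for r in(.04,.06)])*16)],False,(0,0,255),1,cv2.LINE_AA,4)
cv2.imwrite("pics/w5o.png",cv2.resize(t[160:420,190:450],None,fx=2.3,fy=2.3,interpolation=cv2.INTER_CUBIC))
E
```

```text
(no output)
```

View pics/w5o.png

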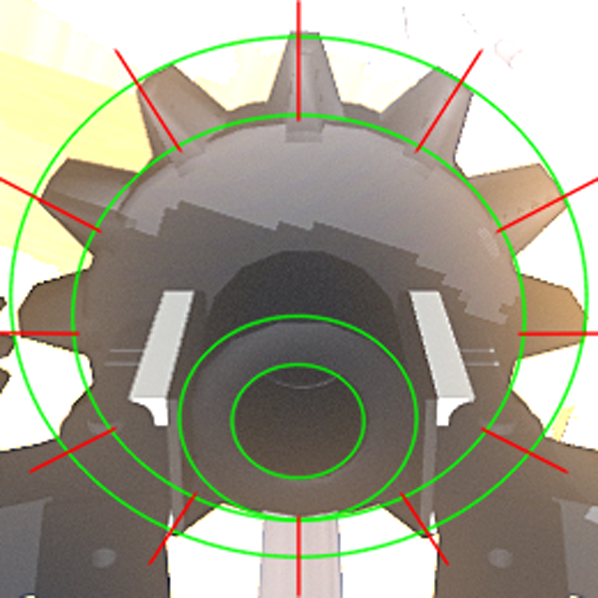

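```bash
python3 -m handwheel '[[0.8,-0.01,0.01,0,8],[0.8,-0.02,0.02,0,16],[0.8,-0.03,0.03,0,24],[0.8,-0.04,0.04,0,32],[0.8,-0.05,0.05,0,40]]'
python3 -m handwheel '[[0.8,-0.005,0.01,0,8],[0.8,-0.01,0.02,0,16],[0.8,-0.015,0.03,0,24],[0.8,-0.02,0.034,0,32],[0.8,-0.02,0.034,0,40]]'
python3 -m handwheel '[[0.8,0,0,0,2],[0.8,0,0,0,2],[0.8,0,0,0,2]]'
```

```text
time: 5.95
ee_pos: [0.5112, -0.021, 0.2255]
tcp_rot: [-179.9, 0.2, 59.1]
wrist_force: [-0.3, -0.4, -2.4]
opening: 0.0334
time: 6.45
ee_pos: [0.4912, 0.0122, 0.2255]
tcp_rot: [-179.9, 0.2, 99.3]
wrist_force: [0.6, -0.5, -2.1]
opening: 0.0336
time: 6.75
ee_pos: [0.4915, 0.0113, 0.2253]
tcp_rot: [-179.9, 0.2, 101.2]
wrist_force: [-0.8, -0.7, -2.6]
opening: 0.0332
```

```bash
python3 -m handwheel '[[0.8,-0.0005,0.002,-0.03,0],[0.8,-0.0005,0.002,-0.07,0],[0.8,-0.0005,0.002,-0.11,0],[0.8,-0.0005,0.002,-0.13,0],[0.8,-0.0005,0.002,-0.13,0]]'
python3 - <<'E'
from h import *
o=get_obs();print(o["ee_pos"],o["tcp_rot"],o["wrist_force"])
c=cam("wrist"); cv2.imwrite("pics/w6.png",c["color"])
c=cam("scene"); t=c["color"];print(w2p(c,[.49,.013,.06]));cv2.imwrite("pics/s6.png",cv2.resize(t[190:330,280:450],None,fx=4.2,fy=4.2,interpolation=cv2.INTER_CUBIC))
E
```

```text
time: 7.25
ee_pos: [0.4892, 0.0129, 0.0922]
tcp_rot: [-179.6, 0.2, 101.1]
wrist_force: [0.3, 0.5, -2.4]
opening: 0.0336
[0.48917133 0.01285993 0.09217961] [-1.79560493e+02  1.59649910e-01  1.01077323e+02] [ 0.25536576  0.45055844 -2.37799356]
[[372.47768448 244.47845575]]
```

View pics/w6.png

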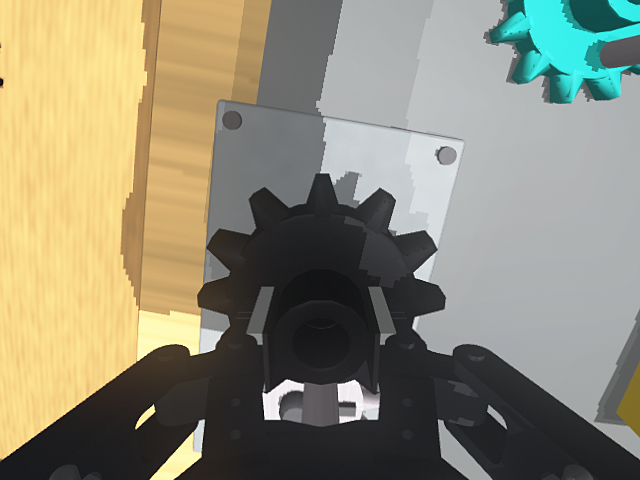

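View pics/s6.png

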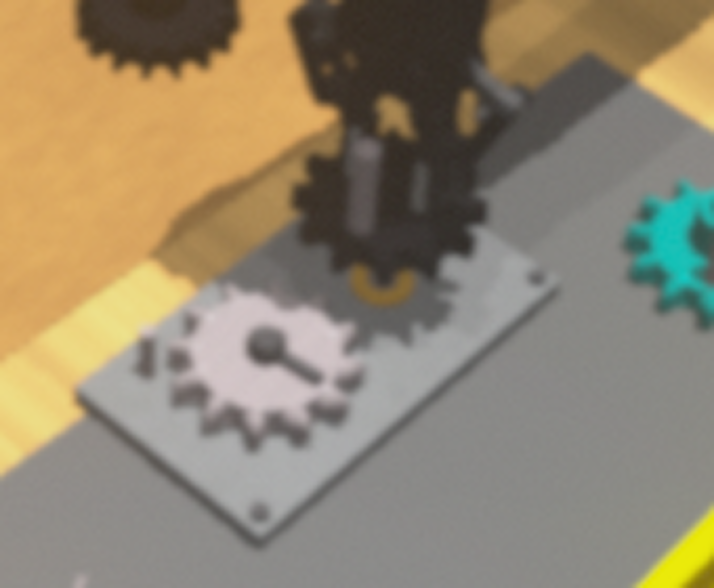

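```bash
python3 - <<'E'
from h import *
c=cam("wrist")
a=p2w(c,[(218,100),(465,140)],.015); print(a)
y=np.radians(2.3); Rm=np.array([[np.cos(y),-np.sin(y)],[np.sin(y),np.cos(y)]])
print(a[0,:2]-Rm@[-.075,-.07], a[1,:2]-Rm@[-.075,.07]); d=a[1]-a[0]; print(np.hypot(*d[:2]),np.degrees(np.arctan2(d[1],d[0])))
# top cam check on plate
c=cam("top"); cv2.imwrite("pics/t7.png",cv2.resize(c["color"][195:295,250:320],None,fx=5.8,fy=5.8,interpolation=cv2.INTER_CUBIC))
o=get_obs();print(o["ee_pos"])
E
```

```text
[[ 0.42143585 -0.05809554  0.015     ]
 [ 0.41575337  0.08200366  0.015     ]]
[0.49356621 0.01485795] [0.49350217 0.01506994]
0.14021440194398258 92.3226679155641
[0.49200194 0.01319823 0.09720739]
```

View pics/t7.png

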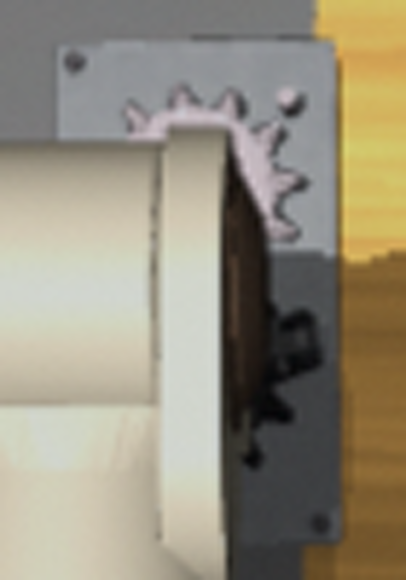

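```bash
python3 -m handwheel '[[0.8,0.0005,0.0015,-0.005,0],[0.8,0.0005,0.0015,-0.01,0],[0.8,0.0005,0.0015,-0.014,0],[0.8,0.0005,0.0015,-0.014,0]]'
python3 -m handwheel '[[0.8,0,0,-0.004,0],[0.8,0,0,-0.006,0],[0.8,0,0,-0.006,0]]'
```

```text
time: 7.85
ee_pos: [0.4921, 0.0147, 0.0825]
tcp_rot: [-180.0, 0.2, 101.1]
wrist_force: [0.0, 0.0, -2.0]
opening: 0.0335
time: 8.15
ee_pos: [0.4917, 0.0143, 0.0775]
tcp_rot: [-179.9, 0.3, 101.1]
wrist_force: [-7.8, -1.7, 9.9]
opening: 0.0333
```

```bash
python3 -m handwheel '[[0.8,-0.0015,-0.0004,0,0],[0.8,-0.0015,-0.0004,0,0],[0.8,-0.0015,-0.0004,0,0]]'
```

```text
time: 8.45
ee_pos: [0.4902, 0.014, 0.0773]
tcp_rot: [-179.9, 0.3, 101.1]
wrist_force: [0.3, 0.0, -1.9]
opening: 0.0332
```

```bash
python3 -m handwheel '[[0.8,0,0,-0.005,0],[0.8,0,0,-0.01,0],[0.8,0,0,-0.01,0]]'
```

```text
time: 8.75
ee_pos: [0.4896, 0.0139, 0.066]
tcp_rot: [-179.8, 0.3, 101.1]
wrist_force: [-2.0, -1.5, -3.7]
opening: 0.0334
```

```bash
python3 -m handwheel '[[0.8,0,-0.0003,-0.003,0],[0.8,0,-0.0003,-0.005,0],[0.8,0,-0.0003,-0.005,0]]'
python3 -m handwheel '[[0.8,0,0,-0.002,0],[0.8,0,0,-0.004,0],[0.8,0,0,-0.004,0]]'
```

```text
time: 9.05
ee_pos: [0.4896, 0.0137, 0.0606]
tcp_rot: [-179.8, 0.2, 101.1]
wrist_force: [-0.4, -0.3, -2.5]
opening: 0.0336
time: 9.35
ee_pos: [0.4896, 0.0137, 0.0563]
tcp_rot: [-179.8, 0.2, 101.1]
wrist_force: [0.1, -0.7, -3.1]
opening: 0.0334
```

```bash
python3 -m handwheel '[[0.8,0,0,-0.002,0],[0.8,0,0,-0.004,0],[0.8,0,0,-0.005,0],[0.8,0,0,-0.005,0]]'
python3 -m handwheel '[[0.8,0,0,-0.002,0],[0.8,0,0,-0.004,0],[0.8,0,0,-0.006,0],[0.8,0,0,-0.006,0]]'
```

```text
time: 9.75
ee_pos: [0.4896, 0.0138, 0.0511]
tcp_rot: [-179.8, 0.2, 101.1]
wrist_force: [-0.2, -0.2, -2.4]
opening: 0.0332
time: 10.15
ee_pos: [0.4895, 0.0139, 0.0447]
tcp_rot: [-179.8, 0.2, 101.1]
wrist_force: [0.0, -0.0, -3.4]
opening: 0.0331
```

```bash
python3 -m handwheel '[[0.8,0,0,-0.002,0],[0.8,0,0,-0.003,0],[0.8,0,0,-0.003,0]]'
python3 -m handwheel '[[0.8,0,0,-0.001,0],[0.8,0,0,-0.002,0],[0.8,0,0,-0.002,0]]'
```

```text
time: 10.45
ee_pos: [0.4894, 0.0139, 0.0414]
tcp_rot: [-179.8, 0.2, 101.1]
wrist_force: [-1.1, -1.4, -2.9]
opening: 0.0338
time: 10.75
ee_pos: [0.4896, 0.0139, 0.0409]
tcp_rot: [-179.9, 0.2, 101.1]
wrist_force: [-6.1, -1.4, 11.5]
opening: 0.0335
```

```bash
python3 -m handwheel '[[0.7,0,0,0.001,0],[0.5,0,0,0.001,0],[0.3,0,0,0.001,0],[0.3,0,0,0.001,0],[0.3,0,0,0.001,0]]'
python3 - <<'E'
from h import *
c=cam("wrist"); cv2.imwrite("pics/w8.png",c["color"])
o=get_obs();print(o["ee_pos"],o["wrist_force"])
c=cam("scene"); t=c["color"];cv2.imwrite("pics/s8.png",cv2.resize(t[190:330,280:450],None,fx=4.2,fy=4.2,interpolation=cv2.INTER_CUBIC))
E
```

```text
time: 11.25
ee_pos: [0.4896, 0.0139, 0.0418]
tcp_rot: [-179.9, 0.2, 101.1]
wrist_force: [-0.3, -0.5, -0.6]
opening: 0.0598
[0.48962531 0.01389657 0.04182343] [0.33530423 0.45326442 0.88355671]
```

View pics/w8.png

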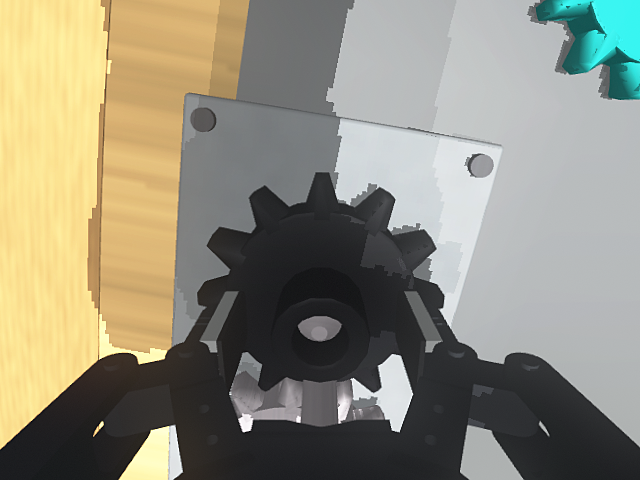

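View pics/s8.png

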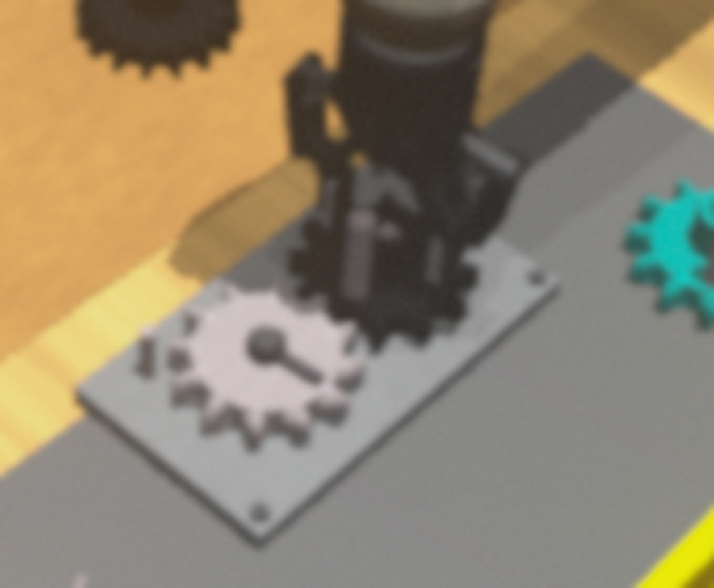

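```bash
python3 -m handwheel '[[0.3,0,0,0.015,0],[0.3,0,0,0.03,0],[0.3,0,0,0.03,0],[0.3,0.015,0.003,0.03,0],[0.3,0.0294,0.0057,0.03,0]]' 40
python3 -m handwheel '[[0.3,0,0,0,0],[0.5,0,0,0,0]]'
python3 - <<'E'
from h import *
c=cam("wrist"); cv2.imwrite("pics/w9.png",c["color"])
o=get_obs();print(o["ee_pos"],o["wrist_force"])
E
```

```text
time: 11.85
ee_pos: [0.5197, 0.0197, 0.0726]
tcp_rot: [-179.9, 0.2, 101.1]
wrist_force: [-0.9, -0.8, -0.3]
opening: 0.0599
time: 12.05
ee_pos: [0.5195, 0.0197, 0.0727]
tcp_rot: [-179.9, 0.2, 101.1]
wrist_force: [0.6, 0.4, -1.0]
opening: 0.0468
[0.51929707 0.01959557 0.07262284] [ 0.5701567  -0.136966   -0.63354156]
```

View pics/w9.png

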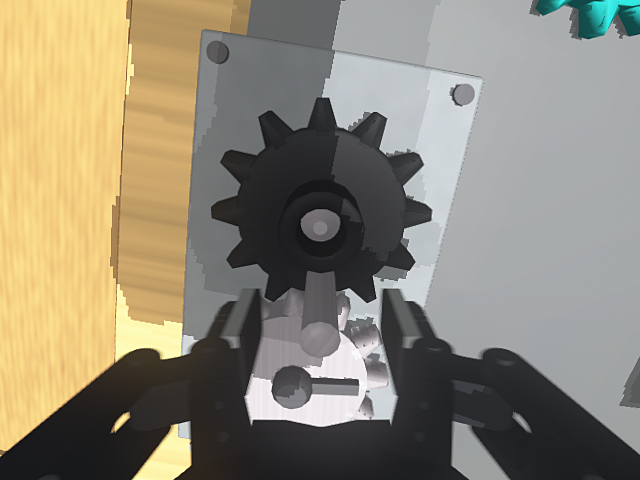

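```bash
python3 - <<'E'
from h import *
c=cam("wrist")
k=p2w(c,(320,340),.098)[0];h=p2w(c,(320,226),.066)[0];p=p2w(c,(320,225),.062)[0]
print(k,h,p,np.hypot(*(k-h)[:2]),np.degrees(np.arctan2(*(k-h)[1::-1])),get_obs()["ee_pos"])
E
python3 -m handwheel '[[0.7,0,0,0,0],[0.9,0,0,0,0],[1,0,0,0,0],[1,0,0,0,0],[1,0,0,0,0]]' 40
```

```text
[0.51933004 0.0201707  0.098     ] [0.48805592 0.01382721 0.066     ] [0.48880353 0.01394871 0.062     ] 0.03191098168720731 11.466043748023514 [0.51917896 0.01958148 0.07261745]
time: 12.65
ee_pos: [0.5192, 0.0196, 0.0728]
tcp_rot: [-179.9, 0.2, 101.1]
wrist_force: [-0.2, -0.6, 2.2]
opening: 0.0133
```

```bash
python3 - <<'E'
import numpy as np
p0=11.3
for base in (11.3,46.3,81.3,116.3):
    print(base,[(round(base+7*i,1),(.03*np.array([np.cos(np.radians(base+7*i))-np.cos(np.radians(base)),np.sin(np.radians(base+7*i))-np.sin(np.radians(base))])).round(4).tolist()) for i in range(1,6)])
E
```

```text
11.3 [(18.3, [-0.0009, 0.0035]), (25.3, [-0.0023, 0.0069]), (32.3, [-0.0041, 0.0102]), (39.3, [-0.0062, 0.0131]), (46.3, [-0.0087, 0.0158])]
46.3 [(53.3, [-0.0028, 0.0024]), (60.3, [-0.0059, 0.0044]), (67.3, [-0.0091, 0.006]), (74.3, [-0.0126, 0.0072]), (81.3, [-0.0162, 0.008])]
81.3 [(88.3, [-0.0036, 0.0003]), (95.3, [-0.0073, 0.0002]), (102.3, [-0.0109, -0.0003]), (109.3, [-0.0145, -0.0013]), (116.3, [-0.0178, -0.0028])]
116.3 [(123.3, [-0.0032, -0.0018]), (130.3, [-0.0061, -0.004]), (137.3, [-0.0088, -0.0065]), (144.3, [-0.0111, -0.0094]), (151.3, [-0.013, -0.0125])]
```

```bash
python3 -m handwheel '[[1,-0.0009,0.0035,0,0],[1,-0.0023,0.0069,0,0],[1,-0.0041,0.0102,0,0],[1,-0.0062,0.0131,0,0],[1,-0.0087,0.0158,0,0]]'
```

```text
time: 13.15
ee_pos: [0.5103, 0.0355, 0.0727]
tcp_rot: [-179.9, 0.3, 101.1]
wrist_force: [0.0, -6.1, 0.7]
opening: 0.0133
```

```bash
python3 -m handwheel '[[1,-0.0028,0.0024,0,0],[1,-0.0059,0.0044,0,0],[1,-0.0091,0.006,0,0],[1,-0.0126,0.0072,0,0],[1,-0.0161,0.008,0,0]]'
```

```text
time: 13.65
ee_pos: [0.4942, 0.0435, 0.0727]
tcp_rot: [-179.9, 0.3, 101.1]
wrist_force: [2.6, -6.1, -0.5]
opening: 0.0131
```

```bash
python3 -m handwheel '[[1,-0.0036,0.0003,0,0],[1,-0.0073,0.0002,0,0],[1,-0.0109,-0.0003,0,0],[1,-0.0145,-0.0013,0,0],[1,-0.0178,-0.0028,0,0]]'
python3 - <<'E'
from h import *
c=cam("scene"); t=c["color"];cv2.imwrite("pics/s10.png",cv2.resize(t[190:330,280:450],None,fx=4.2,fy=4.2,interpolation=cv2.INTER_CUBIC))
E
```

```text
time: 14.15
ee_pos: [0.4764, 0.0407, 0.0728]
tcp_rot: [-180.0, 0.3, 101.1]
wrist_force: [2.7, -0.8, 0.3]
opening: 0.0131
```

View pics/s10.png

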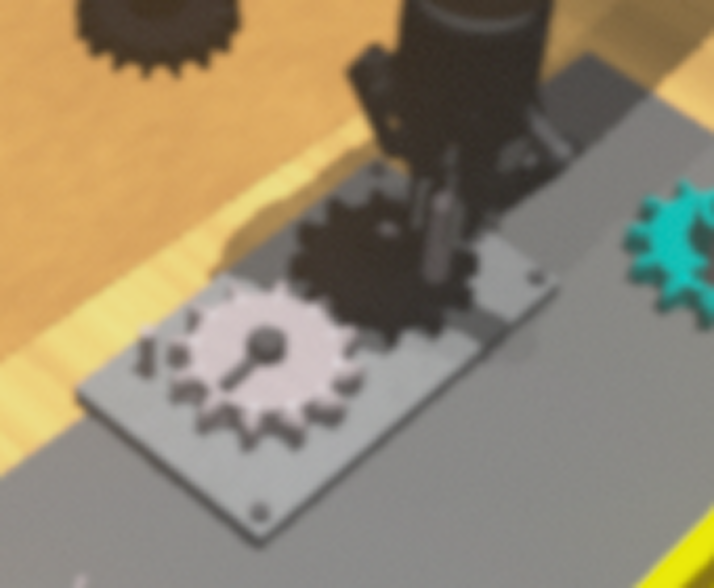

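```bash
python3 -m handwheel '[[1,-0.0032,-0.0018,0,0],[1,-0.0061,-0.004,0,0],[1,-0.0088,-0.0065,0,0],[1,-0.0111,-0.0094,0,0],[1,-0.013,-0.0125,0,0]]'
python3 -m handwheel '[[1,-0.001,-0.002,0,0],[1,-0.001,-0.002,0,0],[1,-0.001,-0.002,0,0]]'
python3 - <<'E'
from h import *
o=get_obs();print(o["ee_pos"],np.degrees(np.arctan2(o["ee_pos"][1]-.0137,o["ee_pos"][0]-.4898)))
c=cam("scene"); t=c["color"];cv2.imwrite("pics/s11.png",cv2.resize(t[190:330,280:450],None,fx=4.2,fy=4.2,interpolation=cv2.INTER_CUBIC))
c=cam("top"); cv2.imwrite("pics/t11.png",cv2.resize(c["color"][195:295,250:320],None,fx=5.8,fy=5.8,interpolation=cv2.INTER_CUBIC))
E
```

```text
time: 14.7
ee_pos: [0.4624, 0.028, 0.0728]
tcp_rot: [-179.9, 0.2, 101.1]
wrist_force: [1.1, 2.3, 2.3]
opening: 0.0135
time: 15.0
ee_pos: [0.4611, 0.0257, 0.0728]
tcp_rot: [-179.9, 0.3, 101.1]
wrist_force: [-2.7, -0.4, 2.8]
opening: 0.013
[0.46111023 0.02573597 0.07280386] 157.24090769937143
```

View pics/s11.png

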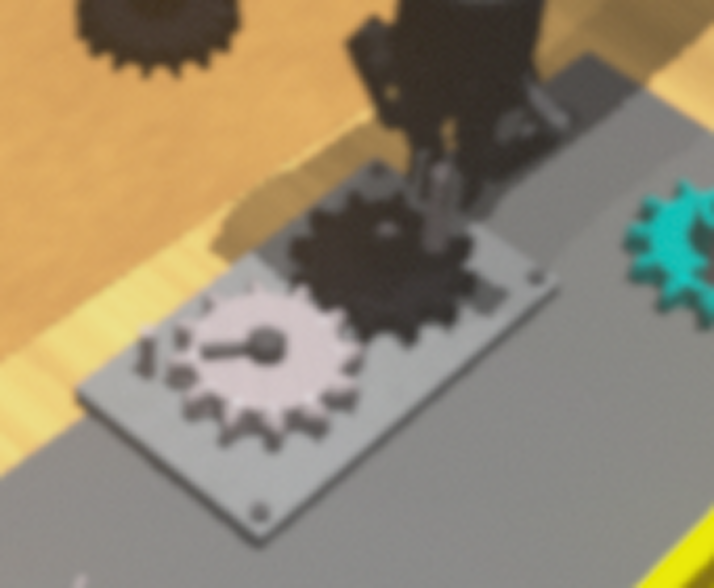

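View pics/t11.png

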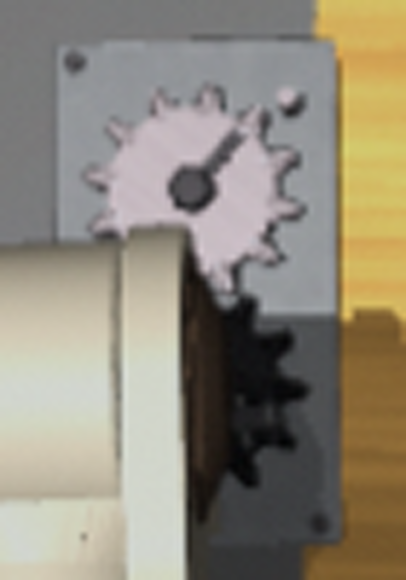

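```bash
python3 - <<'E'
from h import *
c=cam("top")
s=lambda x,y:(250+x/5.8,195+y/5.8)
b=p2w(c,s(191,189),.046)[0];t=p2w(c,s(238,133),.041)[0];p=p2w(c,s(290,98),.051)[0]
for q in(t,p):
    d=q-b;a=np.degrees(np.arctan2(d[1],d[0]));print(np.hypot(*d[:2]),a, 92.3-a)
E
```

```text
0.03575498178899614 -37.38347157077479 129.68347157077477
0.06468296563642248 -46.62275336055148 138.92275336055147
```

```bash
python3 -m handwheel '[[1,-0.0008,-0.002,0,0],[1,-0.0014,-0.004,0,0],[1,-0.0014,-0.004,0,0],[1,-0.0014,-0.004,0,0]]'
python3 - <<'E'
from h import *
c=cam("top"); cv2.imwrite("pics/t12.png",cv2.resize(c["color"][195:295,250:320],None,fx=5.8,fy=5.8,interpolation=cv2.INTER_CUBIC))
E
```

```text
time: 15.55
ee_pos: [0.4598, 0.0218, 0.0728]
tcp_rot: [-179.9, 0.3, 101.1]
wrist_force: [-0.2, 1.1, 2.7]
opening: 0.0136
```

View pics/t12.png

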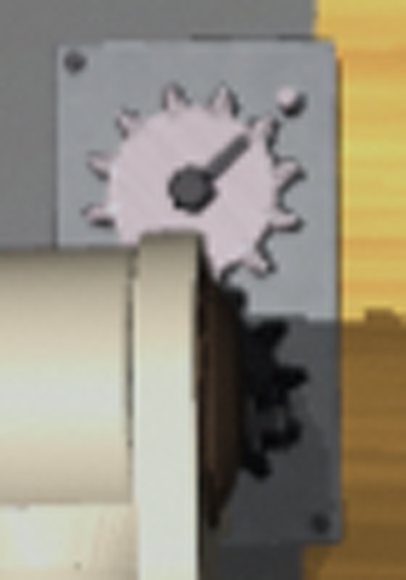

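```bash
python3 - <<'E'
from h import *
c=cam("top")
s=lambda x,y:(250+x/5.8,195+y/5.8)
b=p2w(c,s(191,189),.046)[0];t=p2w(c,s(246,140),.041)[0]
d=t-b;a=np.degrees(np.arctan2(d[1],d[0]));print(np.hypot(*d[:2]),a, 92.3-a)
o=get_obs()["ee_pos"];print(o,np.degrees(np.arctan2(o[1]-.0137,o[0]-.4898)))
E
```

```text
0.03587125576831135 -45.70600962587315 138.00600962587316
[0.45977393 0.02178886 0.07278121] 164.92277128964525
```

```bash
python3 -m handwheel '[[0.7,0,0,0,0],[0.4,0,0,0,0],[0.2,0,0,0,0],[0.2,0,0,0.03,0],[0.2,0,0,0.06,0]]'
python3 -m handwheel '[[0.1,0.01,-0.003,0.03,-8],[0.1,0.02,-0.006,0.05,-16],[0.1,0.03,-0.008,0.05,-24],[0.1,0.03,-0.008,0.05,-31],[0.1,0.03,-0.008,0.05,-31]]'
python3 -m handwheel '[[0.1,0,0,0,0],[0.1,0,0,0,0]]'
python3 - <<'E'
from h import *
c=cam("wrist"); cv2.imwrite("pics/w13.png",c["color"])
np.save("w13.npy",{k:c[k] for k in("K","dist_coeffs","origin","R")},allow_pickle=True)
o=get_obs();print(o["ee_pos"],o["tcp_rot"])
E
```

```text
time: 16.15
ee_pos: [0.459, 0.0217, 0.1327]
tcp_rot: [-179.8, 0.3, 101.1]
wrist_force: [-0.2, -0.9, -0.0]
opening: 0.0679
time: 16.65
ee_pos: [0.4891, 0.0136, 0.1825]
tcp_rot: [-179.7, 0.3, 70.0]
wrist_force: [0.4, 1.2, 0.2]
opening: 0.0769
time: 16.85
ee_pos: [0.4889, 0.0136, 0.1824]
tcp_rot: [-179.7, 0.3, 70.2]
wrist_force: [0.5, -0.4, 0.4]
opening: 0.0768
[0.4889458  0.01356884 0.18245508] [-179.72979422    0.28065426   70.14668709]
```

View pics/w13.png

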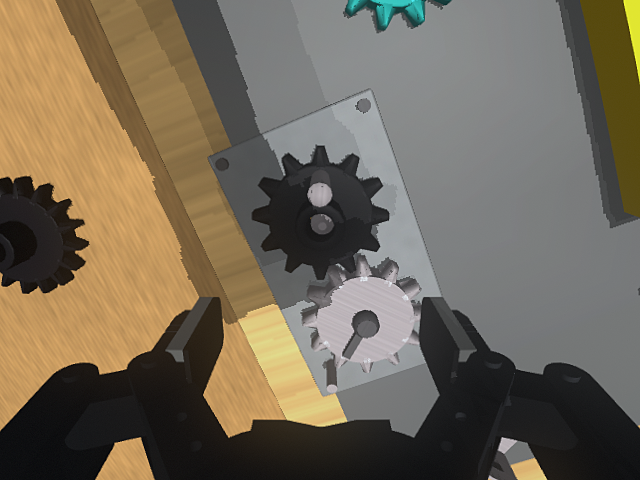

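```bash
python3 - <<'E'
from h import *
c=np.load("w13.npy",allow_pickle=True).item()
t=cv2.imread("pics/w13.png")
a=cv2.convertScaleAbs(t[140:400,230:450],alpha=1.5,beta=10)
cv2.imwrite("pics/w13c.png",cv2.resize(a,None,fx=2.3,fy=2.3,interpolation=cv2.INTER_CUBIC))
k=p2w(c,(320,194.5),.098)[0];h=p2w(c,(321,224),.062)[0]
d=k-h;print(k,h,np.hypot(*d[:2]),np.degrees(np.arctan2(d[1],d[0])))
m=p2w(c,(366,324),.046)[0];t=p2w(c,(346,356),.041)[0];p=p2w(c,(331,388),.051)[0]
for q in(t,p):
    d=q-m;a=np.degrees(np.arctan2(d[1],d[0]));print(np.hypot(*d[:2]),a,92.3-a)
E
```

```text
[0.4617118 0.023294  0.098    ] [0.4888006  0.01399684 0.062     ] 0.028639845291724978 161.05725132076347
0.037453761287553206 -43.96739113752269 136.26739113752268
0.06570960539645004 -45.17711913065035 137.47711913065035
```

View pics/w13c.png

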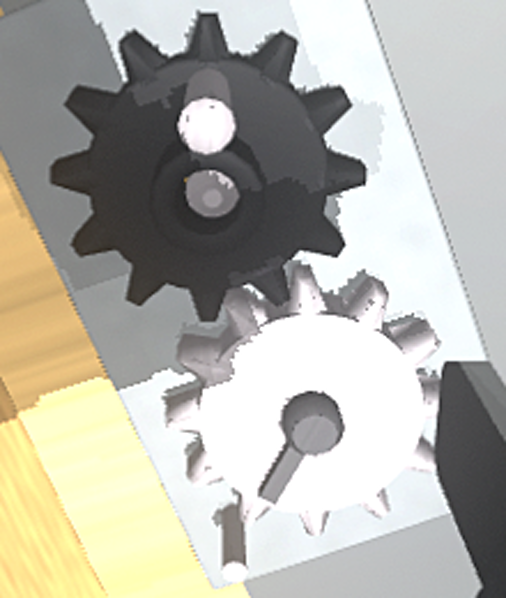

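```bash
python3 -m handwheel '[[0.2,0.0003,0.0003,-0.03,0],[0.3,0.0003,0.0003,-0.07,0],[0.3,0.0003,0.0003,-0.11,0],[0.3,0.0003,0.0003,-0.13,0],[0.3,0.0003,0.0003,-0.14,0]]' 60
python3 -m handwheel '[[0.3,0,0,0,0],[0.4,0,0,0,0],[0.5,0,0,0,0],[0.6,0,0,0,0],[0.8,0,0,0,0]]'
python3 -m handwheel '[[0.8,0,0,0,0],[0.8,0,0,0,0]]'
python3 - <<'E'
from h import *
c=cam("wrist"); cv2.imwrite("pics/w14.png",c["color"])
c=cam("scene"); t=c["color"];cv2.imwrite("pics/s14.png",cv2.resize(t[190:330,280:450],None,fx=4.2,fy=4.2,interpolation=cv2.INTER_CUBIC))
E
```

```text
time: 17.4
ee_pos: [0.4879, 0.0139, 0.0402]
tcp_rot: [-179.6, 0.3, 70.2]
wrist_force: [-0.5, 0.2, 0.6]
opening: 0.0602
time: 17.9
ee_pos: [0.4887, 0.0137, 0.0418]
tcp_rot: [-179.7, 0.3, 70.2]
wrist_force: [-1.7, -1.8, 6.1]
opening: 0.0333
time: 18.1
ee_pos: [0.4889, 0.0137, 0.0422]
tcp_rot: [-179.7, 0.3, 70.2]
wrist_force: [0.6, -0.5, -2.4]
opening: 0.0336
```

View pics/w14.png

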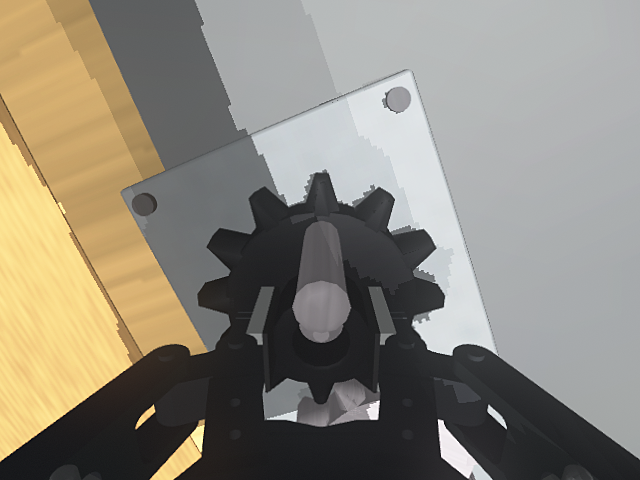

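View pics/s14.png

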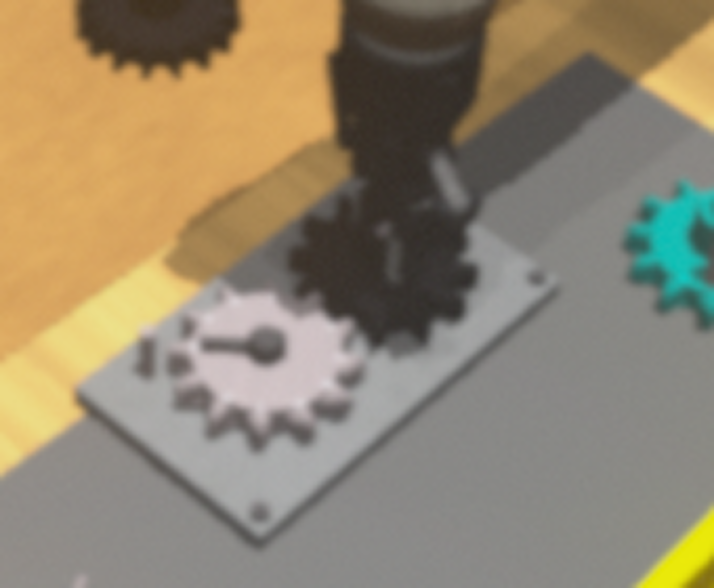

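Gripped on the hub, pointer still at the pin. Lift straight up, slowly at first.

```bash
python3 -m handwheel '[[0.8,0,0,0.006,0],[0.8,0,0,0.012,0],[0.8,0,0,0.018,0],[0.8,0,0,0.024,0],[0.8,0,0,0.03,0]]'
python3 -m handwheel '[[0.8,0,0,0.015,0],[0.8,0,0,0.03,0],[0.8,0,0,0.06,0],[0.8,0,0,0.1,0],[0.8,0,0,0.13,0]]'
python3 - <<'E'
from h import *
c=cam("wrist"); cv2.imwrite("pics/w15.png",c["color"])
c=cam("top"); cv2.imwrite("pics/t15.png",c["color"])
E
```

```text
time: 18.7
ee_pos: [0.4889, 0.0138, 0.0726]
tcp_rot: [-179.7, 0.3, 70.2]
wrist_force: [-0.0, 0.3, -2.4]
opening: 0.0332
time: 19.2
ee_pos: [0.489, 0.0138, 0.2055]
tcp_rot: [-179.8, 0.3, 70.2]
wrist_force: [1.2, -0.2, -2.4]
opening: 0.0337
```

View pics/w15.png

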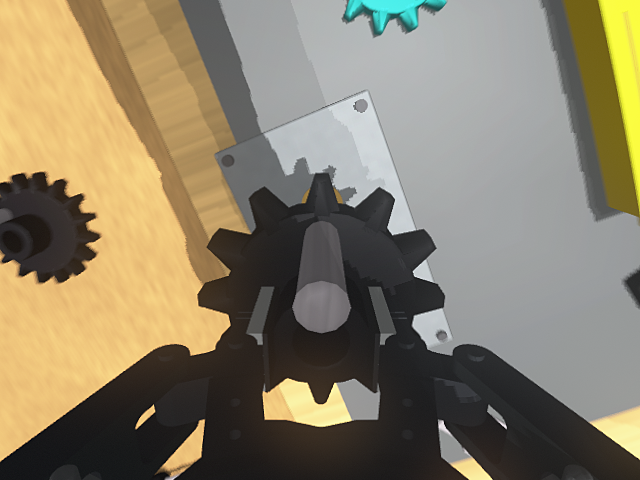

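View pics/t15.png

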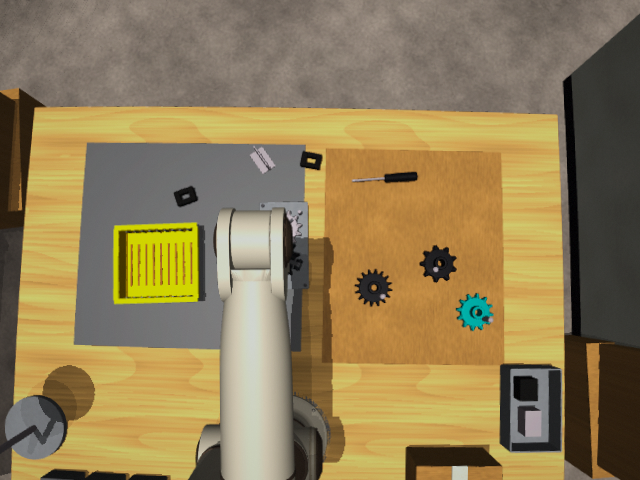

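```bash
python3 -m handwheel '[[0.8,0,0.04,0,0],[0.8,0,0.08,0,0],[0.8,0,0.12,0,0],[0.8,-0.005,0.16,0,0],[0.8,-0.005,0.2,0,0]]'
python3 -m handwheel '[[0.8,0,0.04,0,0],[0.8,0,0.08,0,0],[0.8,-0.004,0.12,0,0],[0.8,-0.004,0.146,0,0],[0.8,-0.004,0.146,0,0]]'
python3 -m handwheel '[[0.8,0,0,0,0],[0.8,0,0,0,0]]'
python3 - <<'E'
from h import *
c=cam("wrist"); cv2.imwrite("pics/w16.png",c["color"])
np.save("w16.npy",{k:c[k] for k in("K","dist_coeffs","origin","R")},allow_pickle=True)
c=cam("top"); cv2.imwrite("pics/t16.png",cv2.resize(c["color"][185:325,90:330],None,fx=3.3,fy=3.3,interpolation=cv2.INTER_CUBIC))
E
```

```text
time: 19.8
ee_pos: [0.4847, 0.2153, 0.2073]
tcp_rot: [179.9, 0.2, 70.2]
wrist_force: [1.5, 0.9, -2.1]
opening: 0.0333
time: 20.3
ee_pos: [0.4799, 0.3642, 0.2056]
tcp_rot: [-180.0, 0.2, 70.4]
wrist_force: [-0.4, -1.5, -2.4]
opening: 0.0333
time: 20.5
ee_pos: [0.4797, 0.3637, 0.2049]
tcp_rot: [-180.0, 0.3, 70.4]
wrist_force: [-0.2, 0.0, -3.1]
opening: 0.0332
```

View pics/w16.png

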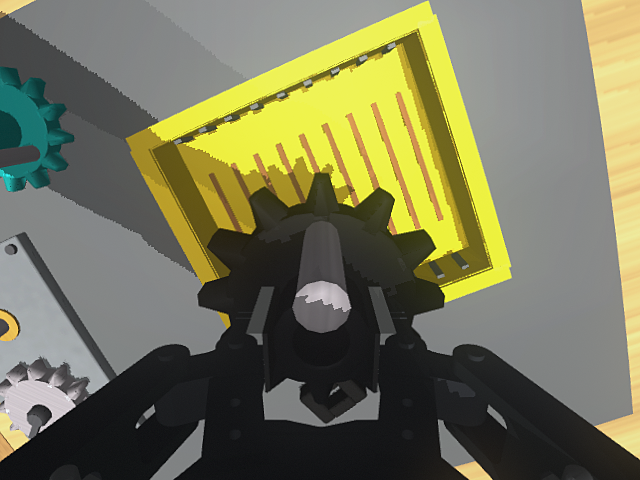

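View pics/t16.png

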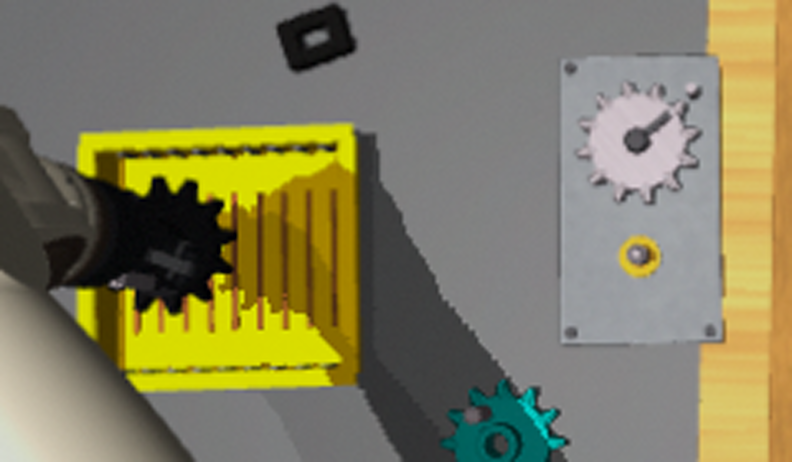

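```bash
python3 - <<'E'
from h import *
c=np.load("w16.npy",allow_pickle=True).item()
a=p2w(c,[(127,139),(433,2),(511,277)],.055);print(a,(a[0]+a[2])/2,np.hypot(*(a[1]-a[0])[:2]),np.hypot(*(a[2]-a[1])[:2]))
E
```

```text
[[0.37701488 0.24616961 0.055     ]
 [0.36527473 0.48543959 0.055     ]
 [0.58385154 0.49434566 0.055     ]] [0.48043321 0.37025764 0.055     ] 0.23955782250584565 0.21875817349431292
```

```bash
python3 -m handwheel '[[0.8,0.001,0.006,-0.03,0],[0.8,0.001,0.006,-0.07,0],[0.8,0.001,0.006,-0.11,0],[0.8,0.001,0.006,-0.14,0],[0.8,0.001,0.006,-0.16,0]]'
python3 -m handwheel '[[0.8,0,0,0,0],[0.8,0,0,-0.004,0],[0.8,0,0,-0.008,0],[0.8,0,0,-0.008,0],[0.8,0,0,-0.008,0]]'
```

```text
time: 21.1
ee_pos: [0.4803, 0.3678, 0.043]
tcp_rot: [-179.9, 0.4, 70.3]
wrist_force: [-0.3, -0.0, -2.3]
opening: 0.0333
time: 21.6
ee_pos: [0.4807, 0.368, 0.036]
tcp_rot: [-180.0, 0.3, 70.3]
wrist_force: [0.1, 0.1, -2.5]
opening: 0.0336
```

```bash
python3 -m handwheel '[[0.8,0,0,-0.002,0],[0.8,0,0,-0.004,0],[0.8,0,0,-0.006,0],[0.8,0,0,-0.006,0],[0.8,0,0,-0.006,0]]'
python3 -m handwheel '[[0.8,0,0,-0.001,0],[0.8,0,0,-0.002,0],[0.8,0,0,-0.002,0],[0.8,0,0,-0.002,0]]'
```

```text
time: 22.1
ee_pos: [0.4806, 0.368, 0.0299]
tcp_rot: [-179.9, 0.3, 70.3]
wrist_force: [0.4, -0.5, -1.4]
opening: 0.0336
time: 22.5
ee_pos: [0.4809, 0.368, 0.029]
tcp_rot: [-180.0, 0.3, 70.3]
wrist_force: [-2.0, -2.9, 6.1]
opening: 0.0334
```

```bash
python3 -m handwheel '[[0.7,0,0,0.001,0],[0.5,0,0,0.001,0],[0.3,0,0,0.001,0],[0.3,0,0,0.001,0],[0.3,0,0,0.001,0]]'
python3 -m handwheel '[[0.3,0,0,0.02,0],[0.3,0,0,0.05,0],[0.3,0,0,0.09,0],[0.3,0,0,0.13,0],[0.3,0,0,0.18,0]]'
python3 -m handwheel '[[0.3,-0.03,-0.03,0.04,0],[0.3,-0.06,-0.06,0.04,0],[0.3,-0.09,-0.09,0.04,0],[0.3,-0.09,-0.13,0.04,0],[0.3,-0.09,-0.15,0.04,0]]'
python3 -m handwheel '[[0.3,0,0,0,0],[0.3,0,0,0,0],[0.3,0,0,0,0]]'
python3 - <<'E'
from h import *
c=cam("scene"); cv2.imwrite("pics/s20.png",c["color"])
c=cam("top"); cv2.imwrite("pics/t20.png",cv2.resize(c["color"][140:325,90:330],None,fx=3.2,fy=3.2,interpolation=cv2.INTER_CUBIC))
print(get_obs())
E
```

```text
time: 23.0
ee_pos: [0.4809, 0.368, 0.0299]
tcp_rot: [-180.0, 0.3, 70.3]
wrist_force: [0.3, -0.8, -0.1]
opening: 0.0599
time: 23.5
ee_pos: [0.4803, 0.3676, 0.2103]
tcp_rot: [-179.9, 0.4, 70.3]
wrist_force: [0.3, 0.0, -0.3]
opening: 0.0595
time: 24.0
ee_pos: [0.3894, 0.2158, 0.2511]
tcp_rot: [180.0, 0.3, 70.3]
wrist_force: [-0.1, 0.3, 0.4]
opening: 0.0599
time: 24.3
ee_pos: [0.3895, 0.2164, 0.251]
tcp_rot: [-180.0, 0.3, 70.3]
wrist_force: [-0.2, 0.0, 0.1]
opening: 0.0595
{'time': 24.4, 'q': array([29.20224933, -8.4496993 , -0.83010046, 97.89851712, -0.20679799,
       48.86080206]), 'qd': array([-0.01047356,  0.17207657, -0.11882551,  0.00998553,  0.03763404,
       -0.05465344]), 'joint_efforts': array([-2.45798556e-01, -3.71837068e+01,  4.61364627e+01,  7.19907554e-02,
       -1.65130093e-02,  8.55042570e-03]), 'ee_pos': array([0.38947845, 0.21651379, 0.25081862]), 'tcp_rot': array([-179.97224267,    0.34610694,   70.34203446]), 'wrist_force': array([ 0.40738698,  0.17747548, -0.71393133]), 'torque': array([ 0.0096856 , -0.00662084, -0.05296375]), 'opening': 0.059746944010983516}
```

View pics/s20.png

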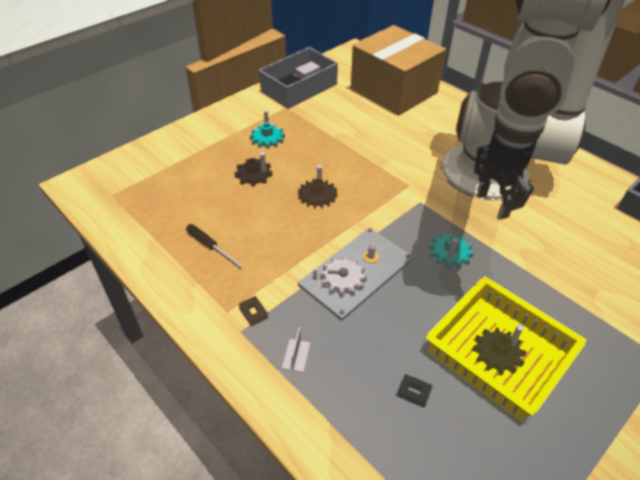

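View pics/t20.png

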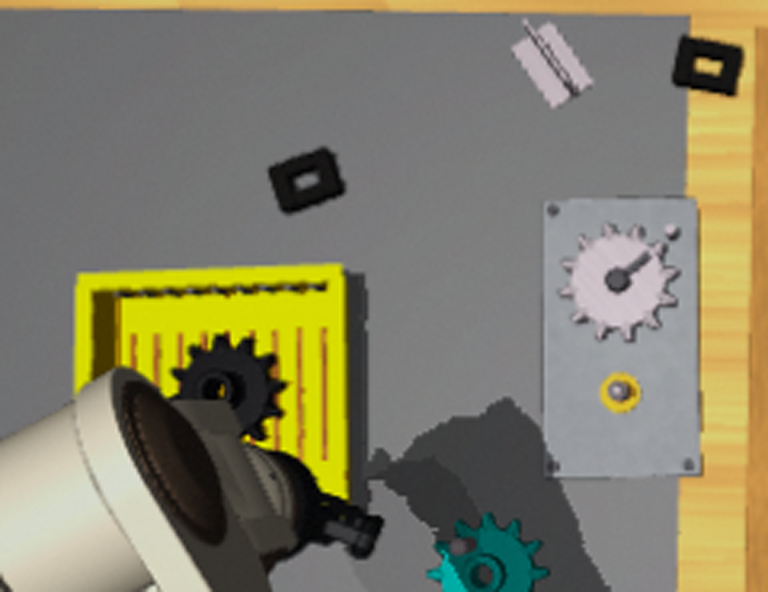

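```bash
python3 - <<'E'
from workcell import job_done
print(job_done())
E
```

```text
the job is handed in; nothing more can be done
None
```

I completed the job and handed it in at about 24 s of the 67 s allowed; `job_done()` gave no verdict.

- **Placing:** I picked the black 12-tooth gear by its hub, after counting its teeth in an enlarged crop. I lowered it onto the free post until it rested on the collar, in mesh with the master. It first touched the post's cone about 1.5 mm off, with roughly 10 N. I moved over, and it then went down with little force.
- **Winding:** I let go, took the crank handle and wound about 150° until the pointer reached the index pin. Then I gripped the hub again and lifted the gear straight off.
- **Basket:** I lowered the gear onto the basket floor while still holding it, felt the contact at the wrist, released it and moved clear.

**Last checks:**
- **Pointer:** I measured the master at 138.0° from the top camera and 136.3° from the wrist camera just before lifting off. The target is 137.5°. The final pictures still show the pointer at the pin.
- **Gear:** the final pictures show it lying flat, crank up, near the basket's centre.
- **Other parts:** the other gears and the bystander parts look unmoved by eye; I did not measure them.
- **Touching:** the arm was clear of everything when I handed in.

**Disagreements:**
- The cameras placed the post up to 4 mm apart. Contact forces settled that.
- After winding, the crank handle was at about 161°, where I expected about 155°. Gear play and measuring error could explain the difference.

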